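# Roll-test two chin-rest rods and reject the bowed one

### The job

With the sprung-handled roller block, roll first the left and then the right chin-rest rod away from you over the flat plate through at least half a turn each, keeping a light, even pressure of about 4 N (never more than 10 N) and giving way where a rod lifts. Then stand the roller back on the bare worktop, lay the rod that lifted in the kidney dish and leave the one that ran true on the plate, without disturbing the things around.

Things in the scene. Friction and masses are not known exactly. Their poses are not given: they have to be found in the camera images.
- plate: fixed dark steel checking plate, 160 mm (x) by 210 mm (y), its flat top 12 mm above its underside; low lips along its near and far edges, 6 mm wide, stand 4 mm above the top and stop rods. Origin: centre of the underside, on the worktop; x points away from the robot (turned by up to 0.2 rad), the rolling direction; y to the left
- rod_1: steel chin-rest rod, 12 mm thick, 84 mm long, flat ends, 74 g, lying on the plate. Of this and its twin, one lies in the left and one in the right half of the plate, one is straight and one bowed: its middle stands 3 mm off the line of its ends. Either may be either; only the shape tells. Origin: mid-length, on the line of the end centres, 6 mm above the plate; y along the rod, x and z turn as it rolls
- rod_2: the other rod, its twin but for the bow; origin and axes alike. At the start the bow lies flat, its middle towards the robot, so both rods lie equally high. Rolled away, the middle of the bowed one rises by 3 mm over the first quarter turn and sinks again over the next (half a turn is 19 mm of rod travel), and beyond that its ends rise; the straight one stays level
- roller: loose roller block, 140 g: flat rubber sole 70 mm (x) by 50 mm (y), block 18 mm high, square upright handle above. Origin: centre of the underside, z up. Pressed on a rod and moved along x it rolls the rod half as far as it moves itself and gains on it, so start with the rod under its front half. Stands on the worktop left or right of the plate
- roller_grip (a point): middle of the roller's black handle, 48 mm above the underside (the handle, 24 by 24 mm, runs from 26 to 70 mm). The handle slides down on the block against a spring of 5 N per mm, 6 mm at most. Axes as the roller's
- reject_dish: loose steel kidney dish, 104 mm (x) by 200 mm (y) by 33 mm high, floor 4 to 6 mm up. Origin: centre of the underside; straight side at -x. A rod lies free along y at about x = -12 mm, y = 0 (walls at x = -41 mm and, at mid-length, +34 mm). Stands on the other side of the plate from the roller
- lens_case: bystander to be left alone: a contact lens case, 36x72x18 mm, behind the plate
- penlight: bystander to be left alone: a black penlight, 17x114x19 mm, in front of the plate
- gauze_pack: bystander to be left alone: a flat gauze pack, 55x95x9 mm, behind the plate
There are look-alikes about, which are no part of the job. What is shaped like the rod_1 but orange or red is not meant.

How it is judged:
By the outcome, as a careful person would: the job done as asked, in the order asked, and still so for the second after the job is handed in, with the robot touching nothing.
It also fails if it takes over 72 s, if anything falls off the work surface, if the arm or the gripper's body presses on something with over 40 N, if the wrist force passes 120 N, or if a joint passes its speed limit or range.

### The arm

A 6-joint arm with a two-finger parallel gripper is mounted at the origin on a cart in front of the work surface, level with it; the furniture and walls round the work are solid. World frame = base frame: x ahead of the robot, y to its left, z up, the work surface at z = 0. Lengths are in mm, angles in rad, forces in N, time in s.
With the tool pointing down it reaches from about 350 to 875 mm from the base axis. Payload 4.2 kg.
Tool frame: the origin (TCP) lies between the finger pads; the fingertips stand 11 mm ahead of it and the grasp point (between the pads) lies 8 mm behind it; z points along the fingers, y is the direction in which the jaws open and shut (so a half turn about z gives the same grasp; the last joint's range is limited). The gripper opens to 85 mm and grips with 20 to 120 N. Pads are 22 mm wide; open, the fingers measure 114 mm over their backs; the gripper's body (76 mm by 85 mm) begins 54 mm behind the grasp point. The pads swing forward as they close: fully open they stand 13 mm farther back than shut.
Start: joints at [1.581, 0.385, 0.008, 0, -1.194, -0.259], TCP at [153.869, 605.742, 242.312] pointing down, gripper open.
Joint ranges: [-3.14, 3.14], [-1.21, 2.06], [-1.07, 1.41], [-3.16, 2.05], [-2.99, -0.16], [-3.1, 3.1]. Speed limits (rad/s): [2.79, 2.79, 3.14, 3.14, 3.14, 3.14].

### API

Orientations are given as a unit quaternion [x, y, z, w].
In Python, from bench import * gives the robot as it stands.
- The arm moves only by the tool servo_tool, never from a script. Its argument "rows" is a list of rows, each a list of 7 numbers: the opening, from 0 (shut) to 1 (fully open), then the shift along the tool's x, y, z in cm, then the turn, a rotation vector about the tool's x, y, z in degrees. A call has 1 to 12 rows; each row shifts and turns the commanded pose from where the row before left it, along the tool's axes as they then stand; what a row does not reach is not made up. A row lasts 1/10 s, in which the tool goes at most 50 mm and 8.59 degrees, less where a joint would pass 70% of its speed; a pose out of reach is approached as far as the arm can. A call is refused whole if a number of a shift passes 5 or a number of a turn 8.59, either way. A call with a gripper value outside its range is refused whole. The fingers move at their own pace and stop on an object; the grip force is fixed at half the most. Time passes only in rows, so rows that do not move let the fingers close. It gives the time, the measured TCP pose, the force and the opening at its end, in the units of the state.
- read_state(): the state, without advancing time (a new reading comes with each control period).
- get_image(name): name is "side" or "top" or "wrist"; returns a dict with "image" (420x560x3 uint8, red, green, blue), "mtx" (3x3 intrinsics, pixels), "k1" (the pictures are not rectified: a ray, as slopes to the right and down, at radius r is drawn at 1 + k1 r^2 times it, then the intrinsics apply), "extrinsics" (4x4, takes a point from camera to world coordinates). Camera axes: x right, y up, looking along -z (the intrinsics and any distortion apply to the point x, -y, -z); pixel columns grow to the right and rows downward; lengths in mm; the calibration is good to about 2 mm. A picture is of the moment at which its call begins. There is no depth.
- job_done(): hands the job in, once; it reports no verdict.
The state is a dict: "clock": time; "joints": joint angles; "joint_vel": joint speeds; "joint_efforts": joint torques, N m; "position": TCP position; "ee_rot": TCP orientation; "contact_force": force on the tool from outside, world axes, zero at the start; "wrist_torque": the same for the moment, N m; "gripper_width": finger opening in mm.
Only numpy, scipy, OpenCV 4.12 (cv2) and the standard library are available. Lean on these libraries where they do the work, as an engineer would, in place of code of your own. Each camera call takes 0.05 s, during which the arm holds its last target. There are 200 camera calls.

## Working session

There is one attempt and no reset: what is moved stays moved. The work goes in short steps, Python scripts to look and compute and a tool call to move; the robot and the scene stay as the last step left them, time stands still between calls to the robot, and variables do not carry over. Pictures are saved under pics/ and viewed, about 8 in all and at most 12, crops included, and the job is handed in when it is done.

Besides the shell and the picture viewer there is one more tool, called after "Call:" by a JSON object that holds its "fn" and its "kwargs". servo_tool: Moves the arm, as the interface text tells. Its arguments: {"type":"object","properties":{"rows":{"type":"array","items":{"type":"array","items":{"type":"number"}}}},"required":["rows"]}

```bash
mkdir -p pics; cat > h.py <<'E'
from bench import *
import numpy as np, cv2
def shot(name,f=None):
    d=get_image(name)
    if f: cv2.imwrite('pics/'+f,d['image'][:,:,::-1])
    return d
def ray(d,u,v):
    K=np.array(d['mtx'],float);E=np.array(d['extrinsics'],float)
    x=(u-K[0,2])/K[0,0];y=(v-K[1,2])/K[1,1]
    r0=np.hypot(x,y);r=r0
    for _ in range(30): r=r0/(1+d['k1']*r*r)
    s=r/r0 if r0>0 else 1
    return E[:3,3],E[:3,:3]@np.array([x*s,-y*s,-1])
def onz(d,u,v,z):
    o,r=ray(d,u,v); return (o+r*(z-o[2])/r[2])
def proj(d,p):
    K=np.array(d['mtx'],float);E=np.array(d['extrinsics'],float)
    c=E[:3,:3].T@(np.array(p,float)-E[:3,3]); x,y=c[0]/-c[2],-c[1]/-c[2]
    s=1+d['k1']*(x*x+y*y); return K[0,0]*x*s+K[0,2],K[1,1]*y*s+K[1,2]
E
python3 - <<'E'
from h import *
a=shot('top','top0.png');b=shot('side','side0.png')
s=read_state();print(s)
for d in(a,b):print(d['mtx'],d['k1'],d['extrinsics'])
E
```

```text
{'clock': 0.1, 'joints': array([ 1.58060455e+00,  3.85437778e-01,  6.76110564e-03, -4.03030674e-04,
       -1.19402123e+00, -2.58612318e-01]), 'joint_vel': array([-0.00191636, -0.00165107,  0.00255851,  0.00081338, -0.00106152,
        0.00099497]), 'joint_efforts': array([-3.72155737e-04, -3.93315125e+01,  1.88929135e+01,  4.19794723e+00,
       -2.56386833e-03,  8.14626276e-06]), 'position': array([153.76342712, 605.26822828, 241.36044982]), 'ee_rot': array([ 9.92262349e-01, -1.24155110e-01, -5.84027850e-05,  9.67298973e-04]), 'contact_force': array([ 0.04815162,  1.0231054 , -0.64319153]), 'wrist_torque': array([-0.00078969,  0.03676068, -0.0144336 ]), 'gripper_width': 85.12447439370747}
[[380.46096556   0.         279.66427728]
 [  0.         380.46096556 207.75037596]
 [  0.           0.           1.        ]] -0.10473199227947816 [[ 5.24359610e-03  9.90009651e-01 -1.40902081e-01  4.30228063e+02]
 [-9.99979145e-01  4.66000835e-03 -4.47142796e-03 -2.01695409e+01]
 [-3.77015195e-03  1.40922589e-01  9.90013439e-01  9.47444146e+02]
 [ 0.00000000e+00  0.00000000e+00  0.00000000e+00  1.00000000e+00]]
[[416.85592893   0.         275.24114087]
 [  0.         416.85592893 210.72355565]
 [  0.           0.           1.        ]] 0.008042930917123497 [[-4.18311431e-01  8.05345066e-01 -4.20041511e-01  1.99326492e+02]
 [-9.08239835e-01 -3.65386370e-01  2.03944116e-01  1.56254921e+02]
 [ 1.07679451e-02  4.66810588e-01  8.84291765e-01  8.44691839e+02]
 [ 0.00000000e+00  0.00000000e+00  0.00000000e+00  1.00000000e+00]]
```

View pics/top0.png

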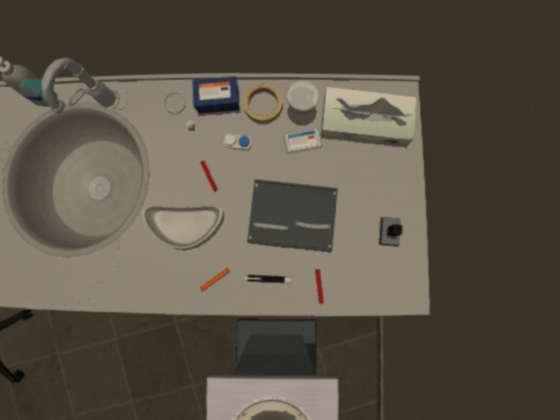

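View pics/side0.png

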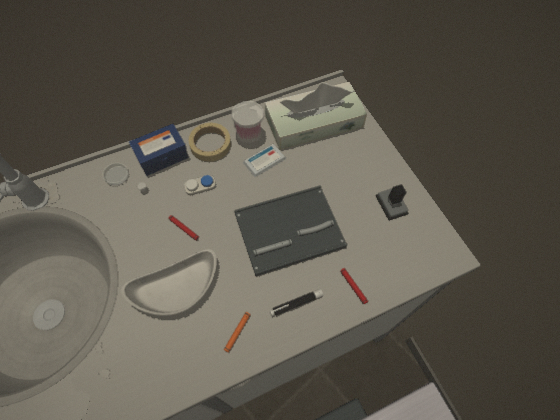

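The top view shows the plate at about (293,215), with two grey rods at (270,227) on the left and (313,225) on the right. The roller is at (391,231) and the dish at (184,226). The orange and red sticks are look-alikes. I'll enlarge the plate crop and get coarse positions.

```bash
python3 - <<'E'
from h import *
a=shot('top');im=a['image'][:,:,::-1]
b=shot('side')
c1=cv2.resize(im[170:260,235:415],None,fx=4.2,fy=4.2,interpolation=cv2.INTER_CUBIC)
c1=cv2.convertScaleAbs(c1,alpha=1.4)
cv2.imwrite('pics/crop1.png',c1)
for n,u,v,z in[('plate c',293,215,12),('TL',254,182,12),('TR',338,187,12),('BR',333,250,12),('BL',249,243,12),('rodL',270,227,18),('rodR',313,225,18),('rollerbase',391,231,18),('handle',397,229,70),('dishL',146,210,33),('dishR',222,210,33),('dishbot',184,248,33),('lens',238,142,18),('gauze',303,140,9),('pen',268,279,19)]:
    print(n,onz(a,u,v,z).round(0))
w=shot('wrist');s=read_state()
print(w['mtx'],w['k1'],np.array(w['extrinsics']).round(3),s['position'],s['ee_rot'],s['clock'])
cv2.imwrite('pics/w0.png',w['image'][:,:,::-1])
E
```

```text
plate c [545. -49.  12.]
TL [628.  49.  12.]
TR [ 617. -162.   12.]
BR [ 459. -147.   12.]
BL [476.  59.  12.]
rodL [515.   7.  18.]
rodR [520. -98.  18.]
rollerbase [ 506. -291.   18.]
handle [ 506. -290.   70.]
dishL [553. 313.  33.]
dishR [554. 124.  33.]
dishbot [461. 214.  33.]
lens [731.  91.  18.]
gauze [740. -75.   9.]
pen [389.  11.  19.]
[[292.74648094   0.         279.68610898]
 [  0.         292.74648094 211.40065762]
 [  0.           0.           1.        ]] -0.033195669032881396 [[-2.47000e-01  9.35000e-01  2.57000e-01  2.18666e+02]
 [-9.69000e-01 -2.38000e-01 -6.30000e-02  5.88711e+02]
 [ 2.00000e-03 -2.64000e-01  9.64000e-01  3.72875e+02]
 [ 0.00000e+00  0.00000e+00  0.00000e+00  1.00000e+00]] [153.81006824 605.52101284 241.80576016] [ 9.92267096e-01 -1.24119894e-01 -3.34078736e-05  5.11611686e-04] 0.25
```

View pics/crop1.png

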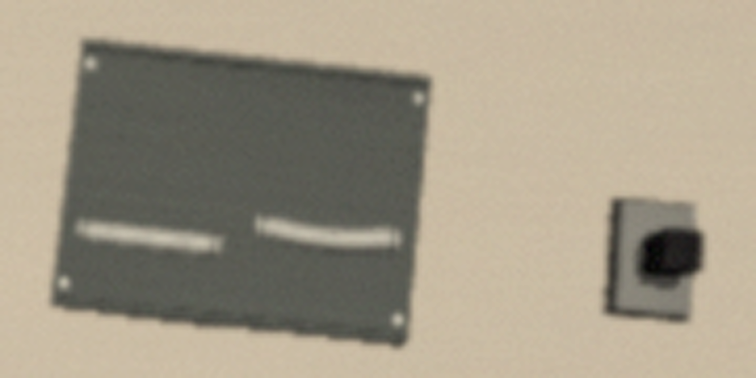

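The crop shows the left rod, (80..220, 227..243), straight. The right rod, (258..400, 222..240), has its middle bowed towards the robot. The only grey rods on the plate are these two, and the orange and red sticks lie off it. Next I'll move above the plate for a near wrist view.

Call:
{"fn": "servo_tool", "kwargs": {"rows": [[1, 3.18, 3.7, 0, 0, 0, 0], [1, 3.18, 3.7, 0, 0, 0, 0], [1, 3.18, 3.7, 0, 0, 0, 0], [1, 3.18, 3.7, 0, 0, 0, 0], [1, 3.18, 3.7, 0, 0, 0, 0], [1, 3.18, 3.7, 0, 0, 0, 0], [1, 3.18, 3.7, 0, 0, 0, 0], [1, 3.18, 3.7, 0, 0, 0, 0], [1, 3.18, 3.7, 0, 0, 0, 0], [1, 3.18, 3.7, 0, 0, 0, 0], [1, 3.18, 3.7, 0, 0, 0, 0], [1, 3.18, 3.7, 0, 0, 0, 0]]}}

```text
clock: 1.45
position: [414.8, 79.6, 242.7]
ee_rot: [0.992, -0.124, 0.0, -0.0]
contact_force: [2.0, 0.5, 0.6]
gripper_width: 85.2
```

Call:
{"fn": "servo_tool", "kwargs": {"rows": [[1, 3.18, 3.7, 0, 0, 0, 0], [1, 3.18, 3.7, 0, 0, 0, 0], [1, 3.18, 3.7, 0, 0, 0, 0], [1, 0, 0, 0, 0, 0, -5.2], [1, 0, 0, 0, 0, 0, -5.2], [1, 0, 0, 0, 0, 0, 0], [1, 0, 0, 0, 0, 0, 0]]}}

```text
clock: 2.15
position: [479.4, -49.6, 242.3]
ee_rot: [0.999, -0.035, -0.0, -0.0]
contact_force: [-0.3, 0.1, 0.6]
gripper_width: 85.4
```

```bash
cat >> h.py <<'E'
from scipy.spatial.transform import Rotation as R
def td(s,target,yaw=None):
    "cm in current tool axes to reach target; tool-z turn in deg to world yaw of tool x"
    M=R.from_quat(s['ee_rot']).as_matrix()
    d=M.T@(np.array(target)-s['position'])/10
    y=np.arctan2(M[1,0],M[0,0])
    return d.round(2), np.degrees(y).round(2), (None if yaw is None else -((yaw-np.degrees(y)+180)%360-180))
E
python3 - <<'E'
from h import *
s=read_state();print(s['clock'],s['position'],s['ee_rot'],s['joints'],s['contact_force'])
shot('wrist','w1.png')
E
```

```text
2.15 [479.4043103  -49.57515417 242.31690451] [ 9.99403221e-01 -3.45427487e-02 -2.29706943e-05 -2.68740866e-05] [ 2.34874994e-01  1.39641755e-01 -3.30216380e-01 -7.18196374e-05
 -1.10096817e+00  1.26685460e+00] [-0.32015074  0.06371707  0.55901855]
```

View pics/w1.png

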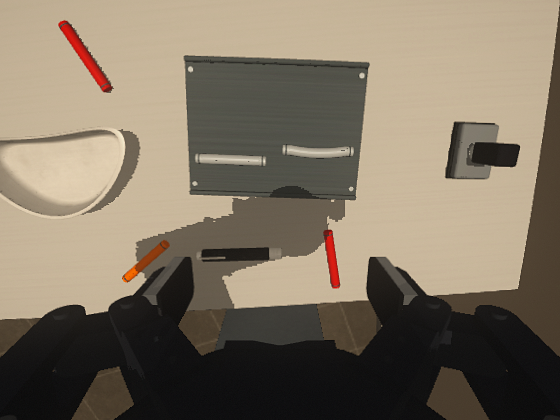

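The wrist view shows the plate at (185..368, 56..198), the straight rod at (230,160), the bowed rod at (318,152), the roller block at (474,150) and the dish at (60,170). I'll measure these by masks.

```bash
python3 - <<'E'
from h import *
d=shot('wrist');im=d['image'];g=im.mean(2)
C=lambda p,z:[onz(d,u,v,z)[:2].round(1).tolist() for u,v in p]
P=np.array(C([(185,56),(368,63)],16)+C([(355,198),(190,193)],16));print('plate',P.tolist())
print('sizes',[np.linalg.norm(P[i]-P[i-1]).round(1) for i in range(4)],'c',P.mean(0))
print('yaw',np.degrees([np.arctan2(P[0,0]-P[1,0],-(P[1,1]-P[0,1])),np.arctan2(P[3,0]-P[2,0],P[3,1]-P[2,1])]))
# rods
m=np.zeros(g.shape,np.uint8);m[140:170,190:358]=(g[140:170,190:358]>115)
n,l,st,_=cv2.connectedComponentsWithStats(m)
for i in range(1,n):
    if st[i,4]<200: continue
    ys,xs=np.nonzero(l==i);W=np.array([onz(d,u,v,20)[:2] for u,v in zip(xs,ys)])
    (c,sz,a)=cv2.minAreaRect(W.astype(np.float32));dd=np.linalg.svd(W-W.mean(0),full_matrices=False)[2][0];dd*=np.sign(dd[1])
    t=(W-W.mean(0))@dd;q=(W-W.mean(0))@np.array([dd[1],-dd[0]])
    print('rod',st[i],W.mean(0).round(1),c,sz,'yaw',np.degrees(np.arctan2(-dd[0],dd[1])),[q[(t>a)&(t<a+12)].mean().round(1) for a in range(-40,40,13)])
# roller
hsv=cv2.cvtColor(im,cv2.COLOR_RGB2HSV);sat=hsv[:,:,1]
print('sample block',im[150,462],im[130,480],im[155,500],'bench',im[200,430],'side',im[150,452])
for n_,lo,hi,z in(('blocktop',75,150,18),('handle',0,45,70)):
    m=np.zeros(g.shape,np.uint8);r=np.s_[110:190,440:528];m[r]=(g[r]>lo)&(g[r]<hi)&(sat[r]<60 if lo else True)
    m=cv2.morphologyEx(m,cv2.MORPH_OPEN,np.ones((3,3)))
    cs=max(cv2.findContours(m,0,2)[0],key=cv2.contourArea);W=np.array([onz(d,u,v,z)[:2] for u,v in cs[:,0]],np.float32)
    rc=cv2.minAreaRect(W);print(n_,cv2.boundingRect(cs),rc,cv2.boxPoints(rc).round(1).tolist())
big=cv2.resize(im[105:195,430:530,::-1],None,fx=4,fy=4,interpolation=cv2.INTER_CUBIC)
big2=cv2.resize(im[115:225,0:145,::-1],None,fx=2.7,fy=2.7,interpolation=cv2.INTER_CUBIC)
o=np.zeros((360,800,3),np.uint8);o[:,:400]=big;o[:297,400:400+391]=big2[:297,:391];cv2.imwrite('pics/c2.png',o)
E
```

```text
plate [[635.3, 45.2], [614.0, -158.9], [459.2, -143.5], [479.8, 62.1]]
sizes [np.float64(156.4), np.float64(205.2), np.float64(155.6), np.float64(206.6)] c [547.075 -48.775]
yaw [5.95785555 5.7216296 ]
rod [287 145  63  13 591] [519.8 -98.1] (519.7010498046875, -98.54914093017578) (74.20176696777344, 13.349431991577148) yaw -5.259370764694219 [np.float64(1.4), np.float64(0.1), np.float64(-0.9), np.float64(-1.1), np.float64(-0.4), np.float64(1.4), np.float64(nan)]
rod [195 154  67  11 597] [518.4   8.3] (518.3966064453125, 9.137351989746094) (79.17684936523438, 10.972512245178223) yaw -6.29859167879116 [np.float64(0.2), np.float64(-0.2), np.float64(0.0), np.float64(-0.2), np.float64(0.1), np.float64(0.1), np.float64(-0.6)]
sample block [132 125 111] [128 122 109] [35 32 29] bench [202 186 157] side [47 44 36]
blocktop (454, 124, 45, 56) ((507.0194091796875, -290.40802001953125), (45.70811080932617, 65.40220642089844), 84.71260833740234) [[472.3999938964844, -310.20001220703125], [537.5, -316.20001220703125], [541.7000122070312, -270.70001220703125], [476.6000061035156, -264.6000061035156]]
handle (472, 143, 48, 24) ((508.9921875, -277.15924072265625), (49.2457160949707, 22.866443634033203), 83.43749237060547) [[494.79998779296875, -300.29998779296875], [517.5, -302.8999938964844], [523.2000122070312, -254.0], [500.3999938964844, -251.39999389648438]]<stdin>:15: RuntimeWarning: Mean of empty slice.
  ret = ret.dtype.type(ret / rcount)
```

View pics/c2.png

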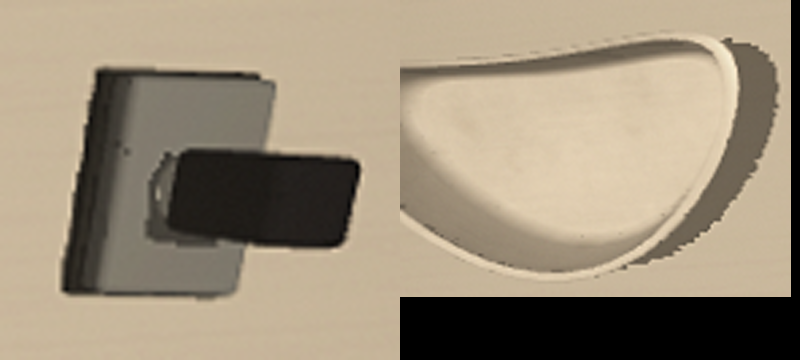

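Everything agrees with the sizes given:
- **Plate:** centre (547,-49), yaw -5.8°.
- **Roller:** centre (507,-290), yaw -5.3°.
- **Rods:** left (518,9), right (520,-98).

Now to grasp the roller handle.

Call:
{"fn": "servo_tool", "kwargs": {"rows": [[1, 0.88, 4.76, 0, 0, 0, 0], [1, 0.88, 4.76, 0, 0, 0, 0], [1, 0.88, 4.76, 0, 0, 0, 0], [1, 0.88, 4.76, 0, 0, 0, 0], [1, 0.88, 4.76, 0, 0, 0, 0], [1, 0, 0, 3, 0, 0, 1.4], [1, 0, 0, 4.5, 0, 0, 0], [1, 0, 0, 4.5, 0, 0, 0], [1, 0, 0, 4.1, 0, 0, 0], [1, 0, 0, 2, 0, 0, 0], [1, 0, 0, 2, 0, 0, 0], [1, 0, 0, 0, 0, 0, 0]]}}

```text
clock: 3.45
position: [505.7, -288.9, 38.5]
ee_rot: [0.999, -0.046, -0.003, -0.001]
contact_force: [-0.9, 0.7, 0.4]
gripper_width: 85.0
```

Call:
{"fn": "servo_tool", "kwargs": {"rows": [[0, 0, 0, 0, 0, 0, 0], [0, 0, 0, 0, 0, 0, 0], [0, 0, 0, 0, 0, 0, 0], [0, 0, 0, 0, 0, 0, 0], [0, 0, 0, 0, 0, 0, 0], [0, 0, 0, 0, 0, 0, 0], [0, 0, 0, 0, 0, 0, 0], [0, 0, 0, 0, 0, 0, 0]]}}

```text
clock: 4.25
position: [507.9, -290.2, 41.9]
ee_rot: [0.999, -0.046, 0.001, 0.0]
contact_force: [-0.3, 1.3, 4.0]
gripper_width: 23.7
```

Call:
{"fn": "servo_tool", "kwargs": {"rows": [[0, 0, 0, -1, 0, 0, 0], [0, 0, 0, -3, 0, 0, 0], [0, 0, 0, -3, 0, 0, 0.7], [0, -0.6, -4.27, 0, 0, 0, 0], [0, -0.6, -4.27, 0, 0, 0, 0], [0, -0.6, -4.27, 0, 0, 0, 0], [0, -0.6, -4.27, 0, 0, 0, 0], [0, -0.6, -4.27, 0, 0, 0, 0], [0, -0.6, -4.27, 0, 0, 0, 0], [0, -0.6, -4.27, 0, 0, 0, 0], [0, 0, 0, 0, 0, 0, 0], [0, 0, 0, 0, 0, 0, 0]]}}

```text
clock: 5.45
position: [496.0, 12.4, 111.2]
ee_rot: [0.999, -0.051, -0.001, 0.0]
contact_force: [0.3, -1.0, -0.9]
gripper_width: 23.1
```

Call:
{"fn": "servo_tool", "kwargs": {"rows": [[0, 0, 0, 0, 0, 0, 0], [0, 0, 0, 0, 0, 0, 0]]}}

```text
clock: 5.65
position: [496.3, 10.5, 111.1]
ee_rot: [0.999, -0.053, -0.0, 0.0]
contact_force: [0.4, -0.9, -1.5]
gripper_width: 23.6
```

```bash
python3 - <<'E'
from h import *
d=shot('wrist','w2.png');s=read_state()
print(s['clock'],s['position'],td(s,[493.5,11.3,110],-6),s['contact_force'])
im=d['image'];g=im.mean(2)
for p in([518.4,8.7,18],[519.7,-98.5,18],[547,-49,12]): print(proj(d,p))
E
```

```text
5.7 [496.45023559  10.41338896 111.19300523] (array([-0.3 , -0.06,  0.12]), np.float64(-6.07), np.float64(-0.0748932773643105)) [ 0.47878515 -0.84817677 -1.52730837]
(np.float64(278.0671906432114), np.float64(190.6266334683969))
(np.float64(415.50402916132333), np.float64(174.68833766358878))
(np.float64(348.53133649146577), np.float64(145.08586382974966))
```

View pics/w2.png

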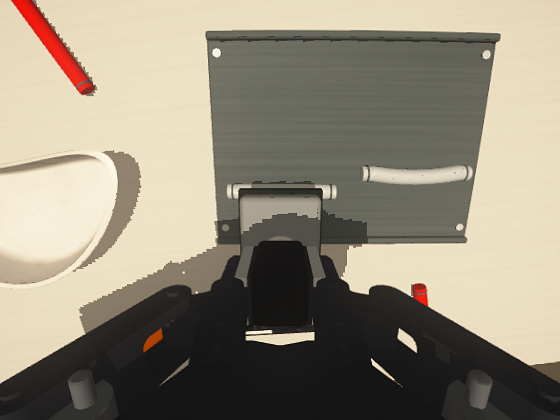

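The wrist view shows the left rod at (283,190) just ahead of the roller front, and the bowed rod at (417,175). Air reading is Fz ≈ -1.5 N. I'll descend to just above contact.

Call:
{"fn": "servo_tool", "kwargs": {"rows": [[0, -0.3, 0.2, 2, 0, 0, 0], [0, 0, 0, 1.6, 0, 0, 0], [0, 0, 0, 0.7, 0, 0, 0], [0, 0, 0, 0, 0, 0, 0], [0, 0, 0, 0, 0, 0, 0], [0, 0, 0, 0, 0, 0, 0]]}}

```text
clock: 6.3
position: [494.1, 10.0, 69.0]
ee_rot: [0.999, -0.052, 0.001, -0.0]
contact_force: [0.2, -0.5, -1.7]
gripper_width: 23.2
```

Call:
{"fn": "servo_tool", "kwargs": {"rows": [[0, 0, 0, 0.1, 0, 0, 0], [0, 0, 0, 0, 0, 0, 0], [0, 0, 0, 0, 0, 0, 0]]}}

```text
clock: 6.6
position: [493.5, 10.0, 67.5]
ee_rot: [0.999, -0.052, 0.0, -0.0]
contact_force: [-0.2, 0.6, -1.8]
gripper_width: 23.4
```

Call:
{"fn": "servo_tool", "kwargs": {"rows": [[0, 0, 0, 0.1, 0, 0, 0], [0, 0, 0, 0, 0, 0, 0], [0, 0, 0, 0, 0, 0, 0]]}}

```text
clock: 6.9
position: [493.8, 10.0, 66.6]
ee_rot: [0.999, -0.052, 0.0, -0.0]
contact_force: [-0.1, 0.4, 0.3]
gripper_width: 23.4
```

Call:
{"fn": "servo_tool", "kwargs": {"rows": [[0, 0, 0, 0.05, 0, 0, 0], [0, 0, 0, 0, 0, 0, 0], [0, 0, 0, 0, 0, 0, 0], [0, 0, 0, 0, 0, 0, 0]]}}

```text
clock: 7.3
position: [493.8, 10.0, 66.1]
ee_rot: [0.999, -0.052, 0.0, -0.0]
contact_force: [0.5, 0.3, 2.8]
gripper_width: 23.6
```

Call:
{"fn": "servo_tool", "kwargs": {"rows": [[0, 0.2, 0, 0, 0, 0, 0], [0, 0.3, 0, 0, 0, 0, 0], [0, 0.3, 0, 0, 0, 0, 0]]}}

```text
clock: 7.6
position: [501.8, 9.1, 65.9]
ee_rot: [0.999, -0.052, 0.0, -0.0]
contact_force: [0.5, 0.2, 2.8]
gripper_width: 23.3
```

Call:
{"fn": "servo_tool", "kwargs": {"rows": [[0, 0.3, 0, 0, 0, 0, 0], [0, 0.3, 0, 0, 0, 0, 0], [0, 0.3, 0, 0, 0, 0, 0]]}}

```text
clock: 7.9
position: [510.8, 8.2, 65.9]
ee_rot: [0.999, -0.052, 0.0, -0.0]
contact_force: [-1.1, 0.5, 4.7]
gripper_width: 23.6
```

Call:
{"fn": "servo_tool", "kwargs": {"rows": [[0, 0.3, 0, -0.02, 0, 0, 0], [0, 0.3, 0, 0, 0, 0, 0], [0, 0.3, 0, 0, 0, 0, 0]]}}

```text
clock: 8.2
position: [519.5, 7.2, 66.0]
ee_rot: [0.999, -0.052, -0.0, 0.0]
contact_force: [0.7, 0.8, 3.7]
gripper_width: 23.2
```

Call:
{"fn": "servo_tool", "kwargs": {"rows": [[0, 0.3, 0, 0, 0, 0, 0], [0, 0.3, 0, 0, 0, 0, 0], [0, 0.3, 0, 0, 0, 0, 0]]}}

```text
clock: 8.5
position: [528.4, 6.2, 66.0]
ee_rot: [0.999, -0.052, -0.0, 0.0]
contact_force: [-1.2, -1.0, 3.3]
gripper_width: 23.2
```

Call:
{"fn": "servo_tool", "kwargs": {"rows": [[0, 0.3, 0, -0.02, 0, 0, 0], [0, 0.3, 0, 0, 0, 0, 0], [0, 0.3, 0, 0, 0, 0, 0]]}}

```text
clock: 8.8
position: [537.3, 5.2, 66.1]
ee_rot: [0.999, -0.052, -0.0, 0.0]
contact_force: [0.1, -0.3, 1.8]
gripper_width: 23.2
```

Call:
{"fn": "servo_tool", "kwargs": {"rows": [[0, 0.3, 0, 0, 0, 0, 0], [0, 0.3, 0, 0, 0, 0, 0], [0, 0.3, 0, 0, 0, 0, 0], [0, 0, 0, 0, 0, 0, 0]]}}

```text
clock: 9.2
position: [546.7, 4.3, 66.2]
ee_rot: [0.999, -0.052, 0.0, 0.0]
contact_force: [0.6, -1.5, 2.8]
gripper_width: 23.3
```

Call:
{"fn": "servo_tool", "kwargs": {"rows": [[0, 0, 0, -0.2, 0, 0, 0], [0, 0, 0, -0.5, 0, 0, 0], [0, 0, 0, -1.5, 0, 0, 0], [0, 0, 0, -2.3, 0, 0, 0], [0, -1.35, 3.53, 0, 0, 0, 0], [0, -1.35, 3.53, 0, 0, 0, 0], [0, -1.35, 3.53, 0, 0, 0, 0], [0, 0, 0, 0, 0, 0, 0], [0, 0, 0, 0, 0, 0, 0], [0, 0, 0, 0, 0, 0, 0]]}}

```text
clock: 10.2
position: [495.3, -96.3, 111.4]
ee_rot: [0.999, -0.052, 0.0, -0.0]
contact_force: [0.4, -0.1, -1.1]
gripper_width: 23.6
```

```bash
python3 - <<'E'
from h import *
d=shot('wrist','w3.png');s=read_state()
print(s['clock'],s['position'],td(s,[495.3,-96.8,110],-6),s['contact_force'])
E
```

```text
10.25 [495.46885391 -96.03148633 111.28525264] (array([-0.01,  0.08,  0.13]), np.float64(-5.9), np.float64(0.1012797974456987)) [-0.26212236 -0.24264495 -0.80714849]
```

View pics/w3.png

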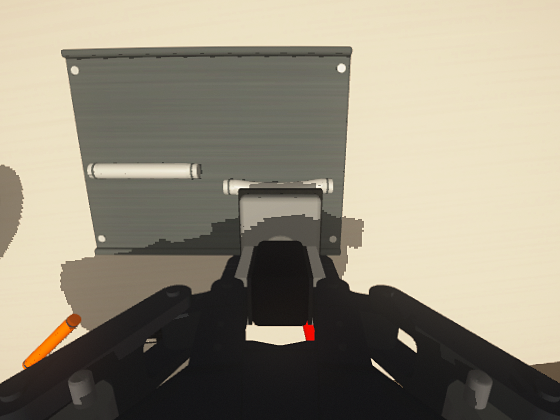

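The left rod is now at (145,171), and the bowed rod at (278,186) is lined up with the roller (x 281). Before rolling the second, I'll check how far the left one travelled.

```bash
python3 - <<'E'
from h import *
d=shot('wrist');print(onz(d,145,171,20),onz(d,278,187,20))
E
```

```text
[543.81896687   1.89597173  20.        ] [520.83368372 -97.98283075  20.        ]
```

Call:
{"fn": "servo_tool", "kwargs": {"rows": [[0, 0, 0, 2, 0, 0, 0], [0, 0, 0, 1.6, 0, 0, 0], [0, 0, 0, 0.7, 0, 0, 0], [0, 0, 0, 0, 0, 0, 0], [0, 0, 0, 0, 0, 0, 0], [0, 0, 0, 0, 0, 0, 0], [0, 0, 0, 0, 0, 0, 0]]}}

```text
clock: 11.0
position: [495.3, -96.6, 68.8]
ee_rot: [0.999, -0.052, 0.001, -0.0]
contact_force: [-0.5, -0.5, -1.7]
gripper_width: 23.3
```

Call:
{"fn": "servo_tool", "kwargs": {"rows": [[0, 0, 0, 0.1, 0, 0, 0], [0, 0, 0, 0.1, 0, 0, 0], [0, 0, 0, 0, 0, 0, 0], [0, 0, 0, 0, 0, 0, 0]]}}

```text
clock: 11.4
position: [495.1, -96.7, 66.5]
ee_rot: [0.999, -0.052, 0.0, 0.0]
contact_force: [-0.4, 0.5, 0.9]
gripper_width: 23.2
```

Call:
{"fn": "servo_tool", "kwargs": {"rows": [[0, 0, 0, 0.05, 0, 0, 0], [0, 0, 0, 0, 0, 0, 0], [0, 0, 0, 0, 0, 0, 0], [0, 0, 0, 0, 0, 0, 0]]}}

```text
clock: 11.8
position: [495.2, -96.7, 66.0]
ee_rot: [0.999, -0.052, 0.0, 0.0]
contact_force: [-0.3, -0.3, 3.1]
gripper_width: 23.3
```

Call:
{"fn": "servo_tool", "kwargs": {"rows": [[0, 0.2, 0, -0.05, 0, 0, 0], [0, 0.2, 0, -0.05, 0, 0, 0]]}}

```text
clock: 12.0
position: [498.8, -97.1, 66.7]
ee_rot: [0.999, -0.052, -0.0, 0.0]
contact_force: [-0.8, 0.7, 3.6]
gripper_width: 23.7
```

Call:
{"fn": "servo_tool", "kwargs": {"rows": [[0, 0.2, 0, -0.04, 0, 0, 0], [0, 0, 0, 0, 0, 0, 0]]}}

```text
clock: 12.2
position: [501.5, -97.3, 67.2]
ee_rot: [0.999, -0.052, 0.0, 0.0]
contact_force: [-0.9, 0.5, 3.3]
gripper_width: 23.8
```

Call:
{"fn": "servo_tool", "kwargs": {"rows": [[0, 0.3, 0, -0.06, 0, 0, 0], [0, 0.3, 0, -0.05, 0, 0, 0]]}}

```text
clock: 12.4
position: [507.2, -97.9, 68.3]
ee_rot: [0.999, -0.052, 0.0, -0.0]
contact_force: [-0.5, 1.3, 2.7]
gripper_width: 23.1
```

Call:
{"fn": "servo_tool", "kwargs": {"rows": [[0, 0.3, 0, -0.035, 0, 0, 0], [0, 0.3, 0, -0.02, 0, 0, 0]]}}

```text
clock: 12.6
position: [513.5, -98.5, 68.8]
ee_rot: [0.999, -0.052, 0.0, -0.0]
contact_force: [-0.2, 1.9, 2.4]
gripper_width: 23.6
```

Call:
{"fn": "servo_tool", "kwargs": {"rows": [[0, 0.3, 0, -0.01, 0, 0, 0], [0, 0.3, 0, 0.003, 0, 0, 0]]}}

```text
clock: 12.8
position: [519.4, -99.1, 68.9]
ee_rot: [0.999, -0.052, 0.0, -0.0]
contact_force: [-1.1, 1.5, 2.8]
gripper_width: 23.2
```

Call:
{"fn": "servo_tool", "kwargs": {"rows": [[0, 0.3, 0, 0.014, 0, 0, 0], [0, 0.3, 0, 0.027, 0, 0, 0]]}}

```text
clock: 13.0
position: [525.4, -99.7, 68.5]
ee_rot: [0.999, -0.052, 0.0, -0.0]
contact_force: [0.9, 2.1, 2.4]
gripper_width: 23.3
```

Call:
{"fn": "servo_tool", "kwargs": {"rows": [[0, 0.3, 0, 0.038, 0, 0, 0], [0, 0.3, 0, 0.049, 0, 0, 0]]}}

```text
clock: 13.2
position: [531.3, -100.3, 67.6]
ee_rot: [0.999, -0.052, 0.0, -0.0]
contact_force: [0.3, 2.8, 2.3]
gripper_width: 23.3
```

Call:
{"fn": "servo_tool", "kwargs": {"rows": [[0, 0.2, 0, 0.04, 0, 0, 0], [0, 0.2, 0, 0.042, 0, 0, 0]]}}

```text
clock: 13.4
position: [535.1, -100.8, 66.7]
ee_rot: [0.999, -0.052, 0.0, -0.0]
contact_force: [0.8, 3.7, 2.2]
gripper_width: 23.4
```

Call:
{"fn": "servo_tool", "kwargs": {"rows": [[0, 0.2, -0.02, 0.045, 0, 0, 0], [0, 0.2, -0.02, 0.04, 0, 0, 0]]}}

```text
clock: 13.6
position: [538.6, -101.0, 65.9]
ee_rot: [0.999, -0.052, -0.0, 0.0]
contact_force: [-0.3, 2.0, 3.7]
gripper_width: 23.6
```

Call:
{"fn": "servo_tool", "kwargs": {"rows": [[0, 0.2, -0.02, 0.0, 0, 0, 0], [0, 0, 0, 0, 0, 0, 0]]}}

```text
clock: 13.8
position: [540.5, -101.2, 65.9]
ee_rot: [0.999, -0.052, -0.001, 0.0]
contact_force: [-0.2, 0.8, 4.4]
gripper_width: 23.4
```

Call:
{"fn": "servo_tool", "kwargs": {"rows": [[0, 0.15, 0, -0.04, 0, 0, 0], [0, 0.15, 0, -0.02, 0, 0, 0]]}}

```text
clock: 14.0
position: [543.3, -101.4, 66.4]
ee_rot: [0.999, -0.052, -0.001, 0.0]
contact_force: [-1.8, 0.3, 4.1]
gripper_width: 23.1
```

Call:
{"fn": "servo_tool", "kwargs": {"rows": [[0, 0.15, 0, -0.02, 0, 0, 0], [0, 0, 0, 0, 0, 0, 0], [0, 0, 0, 0, 0, 0, 0]]}}

```text
clock: 14.3
position: [545.3, -101.5, 66.7]
ee_rot: [0.999, -0.052, 0.0, 0.0]
contact_force: [0.1, 0.3, 2.1]
gripper_width: 23.2
```

Call:
{"fn": "servo_tool", "kwargs": {"rows": [[0, 0, 0, -0.2, 0, 0, 0], [0, 0, 0, -0.5, 0, 0, 0], [0, 0, 0, -1.5, 0, 0, 0], [0, 0, 0, -2.3, 0, 0, 0], [0, -0.44, 4.79, 0, 0, 0, 0], [0, -0.44, 4.79, 0, 0, 0, 0], [0, 0, 0, 0, 0, 0, 0]]}}

```text
clock: 15.0
position: [524.8, -199.4, 111.5]
ee_rot: [0.998, -0.055, -0.001, -0.0]
contact_force: [0.3, 1.0, -1.3]
gripper_width: 23.0
```

```bash
python3 - <<'E'
from h import *
d=shot('wrist','w4.png');s=read_state()
print(s['clock'],s['position'],s['contact_force'],td(s,[507.5,-290.2,47],-5.3))
import pickle;pickle.dump(d,open('w4.pkl','wb'))
E
```

```text
15.05 [ 525.30505545 -197.82151779  111.34060606] [-0.69663929  0.90373891 -2.11477477] (array([-0.76,  9.38,  6.43]), np.float64(-6.22), np.float64(-0.9169450555003493))
```

View pics/w4.png

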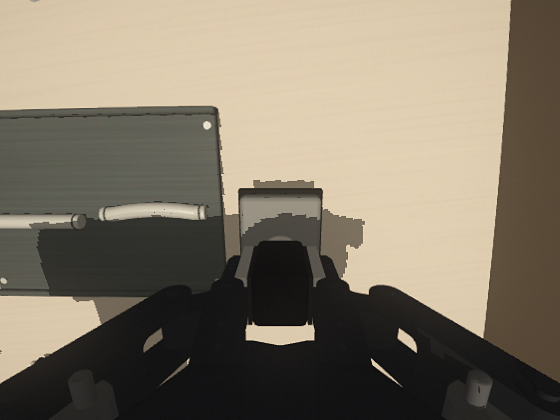

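The bow at (152,212) now points away from the robot, so the half turn is confirmed. Next I'll put the roller back on the bare worktop.

Call:
{"fn": "servo_tool", "kwargs": {"rows": [[0, -0.38, 4.69, 0, 0, 0, -0.9], [0, -0.38, 4.69, 0, 0, 0, 0], [0, 0, 0, 3, 0, 0, 0], [0, 0, 0, 3, 0, 0, 0], [0, 0, 0, 0.4, 0, 0, 0], [0, 0, 0, 0, 0, 0, 0], [0, 0, 0, 0, 0, 0, 0]]}}

```text
clock: 15.75
position: [511.3, -288.1, 49.0]
ee_rot: [0.999, -0.043, 0.001, 0.0]
contact_force: [0.4, 0.4, -1.2]
gripper_width: 23.3
```

Call:
{"fn": "servo_tool", "kwargs": {"rows": [[0, 0, 0, 0.2, 0, 0, 0], [0, 0, 0, 0.15, 0, 0, 0], [0, 0, 0, 0.1, 0, 0, 0], [0, 0, 0, 0, 0, 0, 0], [0, 0, 0, 0, 0, 0, 0]]}}

```text
clock: 16.25
position: [510.0, -288.4, 43.3]
ee_rot: [0.999, -0.044, 0.0, 0.0]
contact_force: [0.3, 0.9, -1.3]
gripper_width: 23.4
```

Call:
{"fn": "servo_tool", "kwargs": {"rows": [[0, 0, 0, 0.1, 0, 0, 0], [0, 0, 0, 0, 0, 0, 0], [0, 0, 0, 0, 0, 0, 0]]}}

```text
clock: 16.55
position: [510.1, -288.4, 42.5]
ee_rot: [0.999, -0.044, 0.0, 0.0]
contact_force: [-0.4, 0.5, 1.6]
gripper_width: 23.6
```

```bash
python3 - <<'E'
from h import *
import pickle
d=pickle.load(open('w4.pkl','rb'));im=d['image'];g=im.mean(2)
m=np.zeros(g.shape,np.uint8);m[195:230,92:212]=g[195:230,92:212]>115
ys,xs=np.nonzero(m);W=np.array([onz(d,u,v,20)[:2] for u,v in zip(xs,ys)])
for p in[(99,214),(207,213),(152,211)]:print(onz(d,*p,20))
print(W.mean(0),cv2.minAreaRect(W.astype(np.float32)))
E
```

```text
[544.21088031 -56.66485601  20.        ]
[ 535.46356768 -143.34910778   20.        ]
[ 541.91075895 -100.04525191   20.        ]
[ 541.94783949 -100.00582172] ((541.8502807617188, -98.71994018554688), (85.0536880493164, 13.694955825805664), 84.32559204101562)
```

Call:
{"fn": "servo_tool", "kwargs": {"rows": [[1, 0, 0, 0, 0, 0, 0], [1, 0, 0, 0, 0, 0, 0], [1, 0, 0, 0, 0, 0, 0], [1, 0, 0, 0, 0, 0, 0], [1, 0, 0, 0, 0, 0, 0], [1, 0, 0, 0, 0, 0, 0], [1, 0, 0, -1, 0, 0, 0], [1, 0, 0, -3, 0, 0, 0], [1, 0, 0, -4, 0, 0, 0], [1, 0, 0, -4, 0, 0, 0], [1, 0, 0, -3, 0, 0, 0]]}}

```text
clock: 17.65
position: [510.6, -288.7, 196.0]
ee_rot: [0.999, -0.044, 0.002, 0.001]
contact_force: [0.8, 0.3, 0.2]
gripper_width: 85.3
```

Call:
{"fn": "servo_tool", "kwargs": {"rows": [[1, 0.38, -4.76, 0, 0, 0, 0], [1, 0.38, -4.76, 0, 0, 0, 0], [1, 0.38, -4.76, 0, 0, 0, 0], [1, 0.38, -4.76, 0, 0, 0, 0], [1, 0, 0, 0, 0, 0, 8.25], [1, 0, 0, 0, 0, 0, 8.25], [1, 0, 0, 0, 0, 0, 8.25], [1, 0, 0, 0, 0, 0, 8.25], [1, 0, 0, 0, 0, 0, 8.25], [1, 0, 0, 0, 0, 0, 8.25], [1, 0, 0, 0, 0, 0, 8.25], [1, 0, 0, 0, 0, 0, 8.25]]}}

```text
clock: 18.85
position: [541.8, -100.1, 193.0]
ee_rot: [0.812, -0.583, 0.0, -0.0]
contact_force: [0.6, 0.2, -0.1]
gripper_width: 85.4
```

Call:
{"fn": "servo_tool", "kwargs": {"rows": [[1, 0, 0, 0, 0, 0, 8.25], [1, 0, 0, 0, 0, 0, 8.25], [1, 0, 0, 0, 0, 0, 8.25], [1, 0, 0, 0, 0, 0, 0], [1, 0, 0, 0, 0, 0, 0], [1, 0, 0, 0, 0, 0, 0]]}}

```text
clock: 19.45
position: [541.9, -100.0, 192.5]
ee_rot: [-0.671, 0.741, -0.0, 0.0]
contact_force: [0.2, 0.0, 0.5]
gripper_width: 85.6
```

```bash
python3 - <<'E'
from h import *
d=shot('wrist','w5.png');s=read_state()
import pickle;pickle.dump(d,open('w5.pkl','wb'))
print(s['clock'],s['position'],s['joints'],td(s,[542,-100,24.5],-95.7),s['gripper_width'])
E
```

```text
19.5 [ 541.83644091 -100.02749523  192.38587983] [ 1.11692384e-01  3.01776152e-01 -2.49379626e-01 -1.03853574e-05
 -1.01938053e+00 -2.11449195e-01] (array([-0.000e+00, -1.000e-02,  1.679e+01]), np.float64(-95.72), np.float64(-0.01595547431520572)) 85.64770249538333
```

View pics/w5.png

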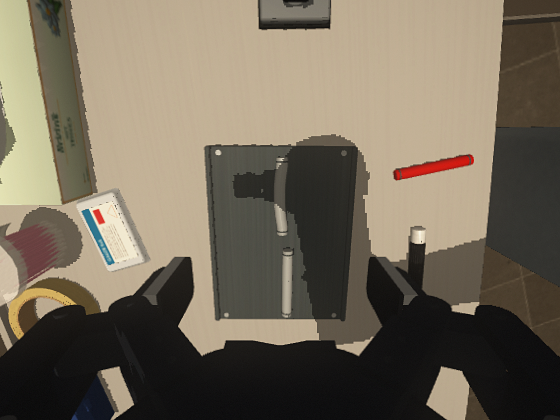

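```bash
python3 - <<'E'
from h import *
import pickle
d=pickle.load(open('w5.pkl','rb'));im=d['image'];print(im[196,270:290].mean(1).round())
for p in[(282,158),(282,235),(279.5,196),(287,282)]:print(p,onz(d,*p,20).round(1))
E
```

```text
[40. 38. 39. 43. 72. 80. 81. 82. 83. 82. 81. 83. 80. 78. 77. 45. 37. 39.
 40. 39.]
(282, 158) [ 535.6 -140.7   20. ]
(282, 235) [543.7 -57.4  20. ]
(279.5, 196) [ 542.1 -101.3   20. ]
(287, 282) [5.436e+02 5.000e-01 2.000e+01]
```

Call:
{"fn": "servo_tool", "kwargs": {"rows": [[1, 0, 0, 4.5, 0, 0, 0], [1, 0, 0, 4.5, 0, 0, 0], [1, 0, 0, 4, 0, 0, 0], [1, 0, 0, 2, 0, 0, 0], [1, 0, 0, 1, 0, 0, 0], [1, 0, 0, 0, 0, 0, 0], [1, 0, 0, 0, 0, 0, 0], [1, 0, 0, 0, 0, 0, 0]]}}

```text
clock: 20.3
position: [543.1, -100.0, 33.8]
ee_rot: [-0.671, 0.742, -0.001, 0.001]
contact_force: [1.1, 0.2, -0.3]
gripper_width: 85.4
```

Call:
{"fn": "servo_tool", "kwargs": {"rows": [[1, 0, 0, 0.8, 0, 0, 0], [1, 0, 0, 0, 0, 0, 0], [0.3, 0, 0, 0, 0, 0, 0], [0.3, 0, 0, 0, 0, 0, 0], [0.3, 0, 0, 0, 0, 0, 0], [0.3, 0, 0, 0, 0, 0, 0], [0.3, 0, 0, 0, 0, 0, 0], [0.3, 0, 0, 0, 0, 0, 0]]}}

```text
clock: 21.1
position: [541.9, -100.0, 24.2]
ee_rot: [-0.67, 0.742, -0.0, 0.0]
contact_force: [1.1, 0.4, -0.5]
gripper_width: 25.3
```

Call:
{"fn": "servo_tool", "kwargs": {"rows": [[0, 0, 0, 0, 0, 0, 0], [0, 0, 0, 0, 0, 0, 0], [0, 0, 0, 0, 0, 0, 0], [0, 0, 0, 0, 0, 0, 0], [0, 0, 0, 0, 0, 0, 0], [0, 0, 0, 0, 0, 0, 0]]}}

```text
clock: 21.7
position: [542.0, -100.0, 24.4]
ee_rot: [-0.67, 0.742, -0.0, 0.0]
contact_force: [-0.1, 0.7, 3.3]
gripper_width: 9.6
```

Call:
{"fn": "servo_tool", "kwargs": {"rows": [[0, 0, 0, -0.3, 0, 0, 0], [0, 0, 0, -0.7, 0, 0, 0], [0, 0, 0, -1.5, 0, 0, 0], [0, 0, 0, -2.5, 0, 0, 0], [0, 0, 0, 0, 0, 0, 0], [0, 0, 0, 0, 0, 0, 0]]}}

```text
clock: 22.3
position: [541.9, -99.9, 74.7]
ee_rot: [-0.67, 0.742, -0.0, 0.001]
contact_force: [-0.0, -0.7, -0.8]
gripper_width: 9.5
```

```bash
python3 - <<'E'
from h import *
d=shot('wrist','w6.png');s=read_state()
print(s['position'],s['contact_force'],s['gripper_width'])
E
```

```text
[541.35239223 -99.98174255  73.96769324] [ 0.18619867  0.52765451 -1.30897949] 9.596002287333226
```

View pics/w6.png

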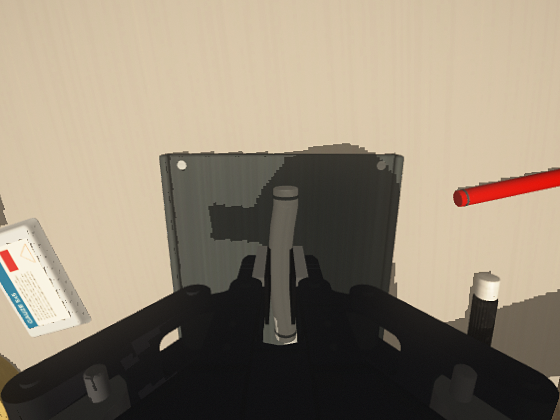

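The rod is held: width steady at 9.6 mm, with the rod between the pads at (283,265). Now I'll locate the dish by enlarging the clean starting pictures.

```bash
python3 - <<'E'
import cv2,numpy as np
a=cv2.imread('pics/top0.png')[195:260,135:235];b=cv2.imread('pics/side0.png')[240:330,115:227]
A=cv2.resize(a,None,fx=5,fy=5,interpolation=cv2.INTER_CUBIC);B=cv2.resize(b,None,fx=2.6,fy=2.6,interpolation=cv2.INTER_CUBIC)
o=np.zeros((330,800,3),np.uint8);o[:325,:500]=A;o[:234,505:505+291]=B[:234,:291]
cv2.imwrite('pics/dish.png',o)
E
```

```text
(no output)
```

View pics/dish.png

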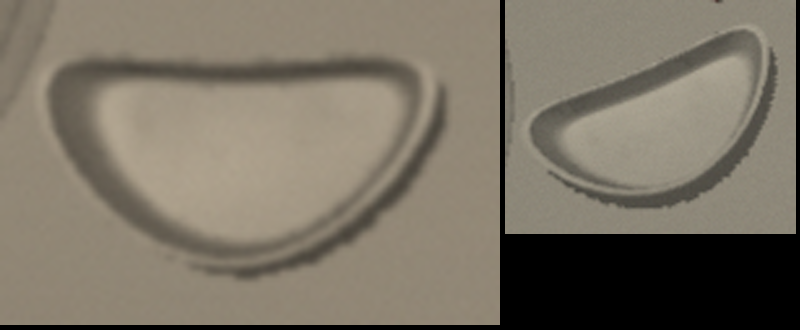

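```bash
python3 - <<'E'
from h import *
a=shot('top');b=shot('side');s=read_state()
T=lambda x,y,z:onz(a,135+(x-2)/5,195+(y-2)/5,z)[:2].round(1)
S=lambda x,y,z:onz(b,115+(x-505-1)/2.6,240+(y-1)/2.6,z)[:2].round(1)
print('top L',T(42,95,33),'R',T(438,82,33),'cornL',T(75,58,33),'cornR',T(415,60,33),'topmid',T(240,66,33),'bot',T(240,266,33))
print('floor T: straight',T(250,82,5),'curve',T(240,240,5))
print('side L',S(528,125,33),'R',S(768,50,33),'cornL',S(545,112,33),'cornR',S(745,27,33),'bot',S(665,192,33))
print(td(s,[522,220,80],-90))
E
```

```text
top L [544.3 320.1] R [551.7 123.7] cornL [562.7 304.4] cornR [562.5 135.2] topmid [559.1 221.5] bot [461.6 217.7]
floor T: straight [555.  223.4] curve [475.5 225.5]
side L [552.3 317.6] R [533.4 128.4] cornL [557. 303.] cornR [559.5 138.2] bot [459.5 238.7]
(array([-31.65,   5.14,  -0.66]), np.float64(-95.82), np.float64(-5.820385946584054))
```

Two views put the dish centre at about (511,222) with yaw about 180°, so the rod target is (523,222). I'll carry the rod over.

Call:
{"fn": "servo_tool", "kwargs": {"rows": [[0, -4.55, 0.72, -0.5, 0, 0, 0], [0, -4.55, 0.72, 0, 0, 0, 0], [0, -4.55, 0.72, 0, 0, 0, 0], [0, -4.55, 0.72, 0, 0, 0, 0], [0, -4.55, 0.72, 0, 0, 0, 0], [0, -4.55, 0.72, 0, 0, 0, 0], [0, -4.55, 0.72, 0, 0, 0, 0], [0, 0, 0, 0, 0, 0, -5.8], [0, 0, 0, 0, 0, 0, 0], [0, 0, 0, 0, 0, 0, 0], [0, 0, 0, 0, 0, 0, 0]]}}

```text
clock: 23.55
position: [523.7, 220.8, 78.7]
ee_rot: [-0.706, 0.708, 0.0, -0.001]
contact_force: [-1.3, 0.1, -0.6]
gripper_width: 9.4
```

```bash
python3 - <<'E'
from h import *
d=shot('wrist','w7.png');s=read_state()
print(s['position'],s['contact_force'],s['gripper_width'],td(s,[523,222,35],-90))
E
```

```text
[523.8692225  220.79250618  78.91862   ] [ 0.11974651  0.23746669 -0.64511641] 9.557120647924334 (array([-0.12,  0.08,  4.39]), np.float64(-90.15), np.float64(-0.15056472701269286))
```

View pics/w7.png

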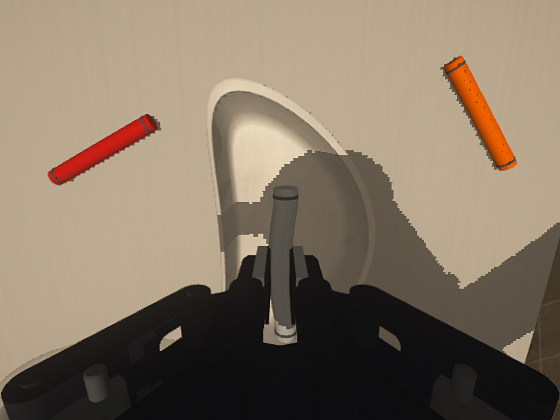

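The rod at (285,260) sits between the straight wall (u≈220) and the curved wall (u≈370). Lowering now.

Call:
{"fn": "servo_tool", "kwargs": {"rows": [[0, 0, 0, 2, 0, 0, 0], [0, 0, 0, 2, 0, 0, 0], [0, 0, 0, 1.3, 0, 0, 0], [0, 0, 0, 0, 0, 0, 0], [0, 0, 0, 0, 0, 0, 0], [0, 0, 0, 0.2, 0, 0, 0], [0, 0, 0, 0, 0, 0, 0], [0, 0, 0, 0, 0, 0, 0]]}}

```text
clock: 24.4
position: [524.2, 222.2, 24.8]
ee_rot: [-0.707, 0.707, -0.0, 0.001]
contact_force: [-0.9, 0.2, -0.8]
gripper_width: 9.2
```

Call:
{"fn": "servo_tool", "kwargs": {"rows": [[0, 0, 0, 0.2, 0, 0, 0], [0, 0, 0, 0.1, 0, 0, 0], [0, 0, 0, 0, 0, 0, 0], [0, 0, 0, 0, 0, 0, 0]]}}

```text
clock: 24.8
position: [523.9, 221.9, 21.1]
ee_rot: [-0.707, 0.707, -0.0, -0.0]
contact_force: [0.5, -0.8, -0.7]
gripper_width: 9.4
```

Call:
{"fn": "servo_tool", "kwargs": {"rows": [[0, 0, 0, 0.15, 0, 0, 0], [0, 0, 0, 0, 0, 0, 0], [0, 0, 0, 0, 0, 0, 0]]}}

```text
clock: 25.1
position: [523.9, 221.9, 19.6]
ee_rot: [-0.707, 0.707, 0.0, -0.0]
contact_force: [1.1, 0.4, -0.7]
gripper_width: 9.1
```

Call:
{"fn": "servo_tool", "kwargs": {"rows": [[0, 0, 0, 0.1, 0, 0, 0], [0, 0, 0, 0, 0, 0, 0], [0, 0, 0, 0, 0, 0, 0]]}}

```text
clock: 25.4
position: [523.9, 221.9, 18.6]
ee_rot: [-0.707, 0.707, -0.0, -0.0]
contact_force: [0.9, -0.2, -1.1]
gripper_width: 9.6
```

Call:
{"fn": "servo_tool", "kwargs": {"rows": [[0, 0, 0, 0.1, 0, 0, 0], [0, 0, 0, 0, 0, 0, 0], [0, 0, 0, 0, 0, 0, 0]]}}

```text
clock: 25.7
position: [523.9, 221.9, 17.7]
ee_rot: [-0.707, 0.707, 0.0, -0.0]
contact_force: [0.3, 0.5, -0.7]
gripper_width: 9.3
```

Call:
{"fn": "servo_tool", "kwargs": {"rows": [[0.28, 0, 0, 0, 0, 0, 0], [0.28, 0, 0, 0, 0, 0, 0], [0.28, 0, 0, 0, 0, 0, 0], [0.28, 0, 0, 0, 0, 0, 0], [0.28, 0, 0, -0.5, 0, 0, 0], [0.28, 0, 0, -1.5, 0, 0, 0], [0.28, 0, 0, -2, 0, 0, 0], [0.28, 0, 0, -4, 0, 0, 0], [0.28, 0, 0, -5, 0, 0, 0], [0.28, 0, 0, -5, 0, 0, 0], [0.28, 5, 0, 0, 0, 0, 0], [0.28, 0, 0, 0, 0, 0, 0]]}}

```text
clock: 26.9
position: [523.5, 169.1, 200.0]
ee_rot: [-0.706, 0.708, -0.0, 0.001]
contact_force: [-0.2, -0.1, -1.5]
gripper_width: 23.9
```

```bash
python3 - <<'E'
from h import *
d=shot('wrist');t=shot('top');s=read_state();print(s['clock'],s['position'],s['gripper_width'])
A=cv2.resize(d['image'][:,:,::-1],(480,360));B=cv2.resize(t['image'][110:310,130:430,::-1],(320,213));B2=cv2.imread('pics/top0.png')[110:310,130:430]
o=np.zeros((440,800,3),np.uint8);o[:360,:480]=A;o[:213,480:]=B;o[213:426,480:]=cv2.resize(B2,(320,213));cv2.imwrite('pics/fin.png',o)
E
```

```text
27.0 [523.6648065  171.0232306  198.21593629] 23.707546984068887
```

Call:
{"fn": "servo_tool", "kwargs": {"rows": [[0.28, 5, 0, 0, 0, 0, 0], [0.28, 5, 0, 0, 0, 0, 0], [0.28, 5, 0, 0, 0, 0, 0], [0.28, 5, 0, 0, 0, 0, 0], [0.28, 0, 0, 0, 0, 0, 0], [0.28, 0, 0, 0, 0, 0, 0]]}}

```text
clock: 27.6
position: [523.9, -28.7, 197.0]
ee_rot: [-0.706, 0.708, 0.0, -0.0]
contact_force: [-0.0, -0.7, -0.2]
gripper_width: 23.6
```

```bash
python3 - <<'E'
from h import *
t=shot('top');b=shot('side');w=shot('wrist');s=read_state();print(s['clock'],s['position'],s['contact_force'])
old=cv2.imread('pics/top0.png')[:,:,::-1].astype(int);oldb=cv2.imread('pics/side0.png')[:,:,::-1].astype(int)
def blobs(n,d,o,z):
    m=(np.abs(d['image'].astype(int)-o).max(2)>28).astype(np.uint8)
    k,l,st,c=cv2.connectedComponentsWithStats(m)
    for i in range(1,k):
        if st[i,4]>12: 
            u,v=c[i];ys,xs=np.nonzero(l==i);W=np.array([onz(d,x,y,z)[:2] for x,y in zip(xs,ys)],np.float32)
            r=cv2.minAreaRect(W);print(n,st[i].tolist(),'world',onz(d,u,v,z)[:2].round(),np.round(r[1]),round(r[2]))
blobs('top',t,old,14);blobs('side',b,oldb,14)
g=w['image'].mean(2)
# bright blobs on wrist picture within plate area
u,v=proj(w,[543,1,20]);print('left rod expected px',u,v)
P=[proj(w,[x,y,12]) for x in(480,610) for y in(-130,30)];print(np.round(P))
u,v=int(u),int(v);y0,y1,x0,x1=max(v-50,0),min(v+50,420),max(u-25,0),min(u+25,560)
m=np.zeros(g.shape,np.uint8);m[y0:y1,x0:x1]=g[y0:y1,x0:x1]>np.median(g[y0:y1,x0:x1])+25
k,l,st,c=cv2.connectedComponentsWithStats(m)
for i in range(1,k):
    if st[i,4]>80:print(st[i],onz(w,*c[i],20).round(1))
E
```

```text
27.75 [524.11953174 -26.76452882 197.39075607] [-0.20323177  0.95581561 -0.16969207]
top [253, 141, 75, 46, 2547] world [672. -43.] [187. 114.] 87
top [144, 173, 59, 73, 944] world [568. 242.] [122. 190.] 62
top [172, 173, 104, 73, 2281] world [542. 134.] [170. 253.] 20
top [108, 195, 37, 46, 856] world [540. 379.] [ 90. 108.] 19
top [104, 199, 26, 63, 204] world [488. 402.] [168.  35.] 24
top [214, 212, 10, 21, 50] world [526. 132.] [ 9. 54.] 67
top [378, 216, 4, 23, 42] world [ 515. -262.] [ 5. 55.] 83
top [201, 220, 129, 96, 4905] world [427.  52.] [200. 328.] 26
top [386, 223, 8, 6, 18] world [ 520. -288.] [ 6. 22.] 33
top [394, 225, 9, 15, 46] world [ 504. -314.] [16. 35.] 61
top [393, 244, 7, 3, 14] world [ 471. -304.] [15.  5.] 90
top [184, 248, 22, 67, 815] world [381. 189.] [161.  37.] 8
top [116, 313, 96, 107, 9158] world [173. 263.] [261. 234.] 0
top [263, 322, 17, 11, 77] world [274.   2.] [24. 38.] 0
top [207, 377, 90, 43, 2658] world [103.  57.] [100. 212.] 1
side [264, 50, 7, 9, 13] world [1053. -221.] [36.  4.] 3
side [116, 57, 177, 151, 8786] world [876.  59.] [265. 
[... 428 characters left out ...]
04. -290.] [75. 77.] 86
side [191, 189, 118, 60, 3176] world [600.  14.] [270. 144.] 67
side [461, 244, 99, 176, 10779] world [ 125. -338.] [153. 432.] 30
side [254, 246, 21, 8, 51] world [521.  29.] [45.  9.] 85
side [260, 247, 23, 15, 105] world [502.   9.] [48. 28.] 85
side [256, 267, 7, 4, 14] world [484.  53.] [12.  6.] 51
side [270, 266, 11, 5, 23] world [470.  21.] [23.  5.] 82
side [340, 268, 28, 36, 249] world [ 368. -109.] [84. 13.] 7
side [156, 276, 42, 22, 272] world [519. 224.] [84. 19.] 90
left rod expected px 262.4362329120135 221.09358294590805
[[323.  96.]
 [318. 243.]
 [195.  96.]
 [205. 243.]]
[255 200  14  56 512] [544.6   7.5  20. ]
[258 264  29   7 175] [534.  57.  20.]
```

```bash
python3 -c "
from bench import *
print(job_done(), read_state()['clock'])"
```

```text
the job is handed in; nothing more can be done
the job is handed in; nothing more can be done
```

I rolled both rods with the roller, left rod first. The bowed (right) rod is now in the kidney dish and the straight (left) one is still on the plate. The roller is back on the bare worktop to the right of the plate. The job was handed in at about 28 s; no verdict is reported.

- **Left rod:** it travelled about 25 mm, roughly 0.7 of a turn, and stayed level. Pressure at the checks was about 3.5–6.4 N.
- **Right rod:** I raised the roller about 3 mm as the rod lifted and lowered it again afterwards. Pressure at the checks was about 4–6 N. Its bow pointed away from the robot afterwards, which confirms at least half a turn.
- **Pressure readings:** these come from the wrist force less the reading in the air, taken at the end of each short move with about ±1 N of noise. I never saw a reading near 10 N, but brief peaks between readings could have been missed.
- **Final checks:** the side camera shows a new 84 mm shape in the dish at (519, 224). The wrist camera shows the straight rod on the plate at about (545, 7), partly hidden by the gripper. The roller was at about (504, -290).
- **What I could not check:** the picture-viewing limit was used up, so these last checks were done by numbers only. The arm and its shadow covered parts of the scene, so I did not compare the surrounding things one by one. No unexpected contact force showed up.
- **Oddity:** the gripper read 9.6 mm on the 12 mm rod, but the hold stayed firm.

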